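# Hang the tube bracket on the keyhole screws

### The arm

A 7-joint arm with a two-finger parallel gripper is mounted at the origin on a cart in front of the work surface, level with it; the furniture and walls round the work are solid. World frame = base frame: x ahead of the robot, y to its left, z up, the work surface at z = 0. Lengths are in m, angles in rad, forces in N, time in s.
With the tool pointing down it reaches from about 0.425 to 0.875 m from the base axis. Payload 8.4 kg.
Tool frame: the origin (TCP) lies at the very end of the fingers, on their centre line; the grasp point (between the pads) lies 19 mm behind it; z points along the fingers, y is the line along which they close (so a half turn about z gives the same grasp; the last joint's range is limited). The gripper opens to 85 mm and grips with 20 to 120 N. Pads are 22 mm wide; open, the fingers measure 114 mm over their backs; the gripper's body (76 mm by 85 mm) begins 54 mm behind the grasp point. The pads swing forward as they close: fully open they stand 13 mm farther back than shut.
Start: joints at [-1.285, 0.333, 0.04, 1.465, -0.013, 1.343, -0.059], TCP at [0.244, 0.602, 0.231] pointing down, gripper open.
Joint ranges: [-2.58, 2.58], [-0.38, 2.09], [-1.3, 1.39], [0.25, 2.4], [-1.5, 4.64], [0.08, 2.09], [-2.65, 2.65]. Speed limits (rad/s): [2.22, 2.22, 2.79, 2.79, 3.14, 3.14, 3.14].

### API

Orientations are given as [roll, pitch, yaw] about the fixed x, y, z axes, in that order (R = Rz(yaw) Ry(pitch) Rx(roll)).
In Python, from plant import * gives the robot as it stands. The module is installed in compiled form; this text tells all that it offers.
- The arm moves only by the shell command python3 -m crank 'ROWS'. ROWS is JSON, a list of rows, each an object of numbers: "tx", "ty", "tz": the shift along the tool's x, y, z in mm; "rx", "ry", "rz": the turn, a rotation vector about the tool's x, y, z in degrees; "hand": the finger opening in mm, from 0 to 85.4. In form: [{"tx": .., "ty": .., "tz": .., "rx": .., "ry": .., "rz": .., "hand": ..}, ...]. A call has 1 to 20 rows; each row shifts and turns the commanded pose from where the row before left it, along the tool's axes as they then stand; what a row does not reach is not made up. A row lasts 1/8 s, in which the tool goes at most 62.5 mm and 10.7 degrees, less where a joint would pass 70% of its speed; a pose out of reach is approached as far as the arm can. A call is refused whole if a number of a shift passes 62.5 or a number of a turn 10.7, either way. A call with a gripper value outside its range is refused whole. The fingers move at their own pace and stop on an object; the grip force is fixed at half the most. Time passes only in rows, so rows that do not move let the fingers close. It gives the time, the measured TCP pose, the force, the opening and the grip force at its end, in the units of the state.
- get_obs(): the state, without advancing time (a new reading comes with each control period).
- camera(name): name is "scene" or "top" or "wrist"; returns (picture, depth): 420x560x3 uint8, red, green, blue; 420x560 float32, m along the optical axis (not along the pixel's ray), 0 where there is no reading.
- camera_info(name): a dict with "fx", "fy", "cx", "cy" (pixels), "extrinsics" (4x4, takes a point from world to camera coordinates). Camera axes: x right, y up, looking along -z (the intrinsics and any distortion apply to the point x, -y, -z); pixel columns grow to the right and rows downward; lengths in m; the calibration is good to about 2 mm. A picture is of the moment at which its call begins: read the wrist's pose just before it. camera_info takes no time and is no camera call; for the wrist camera it gives the pose at the moment of the call.
- close_job(): hands the job in; it is judged then, once.
Trained networks look in the newest picture that a camera, given by its name, has taken for a name from the list of things; names that differ only in an ending like _2 or _b are one class to them, and where a whole thing is asked for, a point or a joint stands for the part that bears it (a point fixed in the world has none). Each returns a list of dicts, best first, with "conf" (0 to 1); they miss things now and then, are a little off and sometimes report something else, mostly with a low value. They report only what shows in the picture. A call takes as long as a camera call.
- look_for(camera, thing): "bbox" ([left, top, right, bottom] in pixels, round what is visible of it).
- silhouettes(camera, thing): "pixels" (420x560 bool, what is visible of it) and "bbox" ([left, top, right, bottom] in pixels, round what is visible of it).
The state is a dict: "time": time; "joints": joint angles; "qd": joint speeds; "joint_torque": joint torques, N m; "ee_pos": TCP position; "tcp_rot": TCP orientation; "force": force on the tool from outside, world axes, zero at the start; "moment": the same for the moment, N m; "opening": finger opening in m; "grasp_force": force on a finger pad.
Only numpy, scipy, OpenCV 4.12 (cv2) and the standard library are available. Lean on these libraries where they do the work, as an engineer would, in place of code of your own. Each camera call takes 0.05 s, during which the arm holds its last target. There are 200 camera calls.

### The job

Pick up the aluminium tube bracket by its grip fin and hang it on the two screws of the rod stand: find the screw heads with the two keyholes, push the plate over them against the sprung plunger, and draw it down until the plunger clicks into the plate's locking hole, then let go. Feel your way gently: the stand must never be loaded with more than about 40 N in all, and leave the dishes, bottle and timer where they are.

Things in the scene. Friction and masses are not known exactly. Their poses are not given: they have to be found in the camera images.
- bracket_grip (a point): Centre of the bracket's grip fin, where to grip: grey slab 12 thick (y, pinch across it), 46 deep (x -18 to +28 mm from here), 40 high (z +-20). x points to the plate's back, y left along the plate, z up. 100 mm above the bracket's underside, on which it stands. Loose, aluminium, 0.2 to 0.4 kg, 120 wide, 120 high; a tube shelf 70 deep, 8 thick projects from its foot to the front (-x).
- keyholes_mid (a point): Point on the plate's back face (plate 6 thick) midway between the two keyhole entries; 34 mm in +x and 50 mm below bracket_grip, same axes. Entries at y = -38 and +38 mm, 18 x 18 with cut corners. From each a slot 9.4 wide runs up; its closed end stops a screw 19.5 mm above the entry centre. Locking hole 13 wide, 12 high, at y = 0, 19.5 mm above here; solid plate below it.
- stand: Grey rod stand, fixed; foot 190 x 85, 209 high. Origin on the worktop straight below the middle of the carriage's front face, which is the plane x = 0; x away from the robot, y left, z up; place and yaw vary. A carriage plate 150 wide (y) is clamped on its two rods, reaching 18 above and 62 mm below the screw line; its height differs each time and is not measured.
- screws_nominal (a point): Stand axes; on the carriage front plane 150 mm above the worktop. The true line of the two screws is up to 28 mm higher or lower: find it by feel. Screws at y = -38, +38: shank 6 dia, 9.5 long, then domed head 14 dia, 4 thick, so heads stop the plate's back 13.5 mm before the carriage until both enter (2 to 3 mm play each way); then it goes on to the carriage.
- plunger (a joint): Sprung domed pin 8 dia midway between the screws, on their line: 0 = out (tip 6 mm before the carriage face), to 0.0065 m pushed in; yields at 2.4 N, 6 N when the plate is flat on the carriage. Pushed in by the plate once the heads are through; it brakes the plate, so gravity alone may not lower it. Back near 0 when drawn down 16.5 to 19.5 mm: pin in the locking hole, locked.
- petri_stack: Bystander: loose stack of clear petri dishes, 90 dia, 47 high; origin at its underside centre. It may have changed sides with the bracket.
- media_bottle: Bystander: loose small clear bottle with screw cap, 56 dia, 104 high; origin at its underside centre.
- timer: Bystander: loose flat bench timer, 68 x 62 x 20; origin at its underside centre.

How it is judged:
On the way, in this order (a step that is already met when the one before it is completed fails the run):
1. the bracket is lifted clear of the worktop (height (world z) of bracket_grip above 0.14 m), for 0.1 s.
2. both screw heads are through the keyholes: the plate is near the carriage and pushes the plunger in (x of bracket_grip in the frame of stand above -0.041 m and value of joint plunger above 0.002 m), for 0.1 s.
At the end, for the whole second after the job is handed in: The bracket hangs by itself on both screws, upright within 0.09 rad, its plate within 7 mm of the carriage (measured at the fin) and centred within 5 mm, fin centre 147 to 217 mm above the worktop, drawn down so far that the plunger is out (under 1.5 mm) in the locking hole (value of joint plunger below 0.0015 m and x of bracket_grip in the frame of stand between -0.041 and -0.03 m and y of bracket_grip in the frame of stand between -0.005 and 0.005 m and height (world z) of bracket_grip between 0.147 and 0.217 m and angle between bracket_grip's own z axis and vertical below 0.09 rad); the robot touches nothing.
It fails at once if the stand is loaded with more than 40 N (contact force between anything else and stand above 40 N).
It fails at once if the petri dishes are moved by more than 20 mm (distance of petri_stack from where it was at the start of the episode above 0.02 m).
It fails at once if the bottle is moved by more than 20 mm (distance of media_bottle from where it was at the start of the episode above 0.02 m).
It fails at once if the timer is moved by more than 20 mm (distance of timer from where it was at the start of the episode above 0.02 m).
It also fails if it takes over 64 s, if anything falls off the work surface, if the arm or the gripper's body presses on something with over 40 N, if the wrist force passes 120 N, or if a joint passes its speed limit or range.

## Working session

There is one attempt and no reset: what is moved stays moved. The work goes in short steps, Python scripts to look and compute and a shell command to move; the robot and the scene stay as the last step left them, time stands still between calls to the robot, and variables do not carry over. Pictures are saved under pics/ and viewed, at most 10 in all, crops included, and the job is handed in when it is done.

```bash
mkdir -p pics; cat > h.py <<'E'
from plant import *
import numpy as np, cv2
from scipy.spatial.transform import Rotation as Ro
def world(name, depth, mask=None):
    i=camera_info(name); E=np.array(i["extrinsics"])
    v,u=np.mgrid[0:420,0:560]; m=depth>0
    if mask is not None: m=m&mask
    d=depth[m]; x=(u[m]-i["cx"])/i["fx"]*d; y=(v[m]-i["cy"])/i["fy"]*d
    p=np.c_[x,-y,-d,np.ones_like(d)]
    return (np.linalg.inv(E)@p.T).T[:,:3]
E
python3 - <<'E'
from h import *
o=get_obs(); print(o)
ims=[]
for c in("scene","top"):
    im,d=camera(c); ims.append(im)
    for t in("bracket_grip","stand","petri_stack","media_bottle","timer"):
        r=silhouettes(c,t)
        for q in r[:2]:
            p=world(c,d,q["pixels"])
            if len(p): print(c,t,round(q["conf"],2),q["bbox"],len(p),np.percentile(p,[2,50,98],axis=0).round(3).tolist())
    i=camera_info(c); print(c,np.linalg.inv(i["extrinsics"])[:3].round(2).tolist(),i["fx"])
cv2.imwrite("pics/a.png",cv2.cvtColor(cv2.resize(np.vstack(ims),(800,1200))[:, :],cv2.COLOR_RGB2BGR)[:600]) 
cv2.imwrite("pics/b.png",cv2.cvtColor(ims[1],cv2.COLOR_RGB2BGR))
E
```

```text
{'time': 0.0, 'joints': array([-1.28518572,  0.3338876 ,  0.03984731,  1.46628605, -0.01338354,
        1.34333431, -0.058513  ]), 'qd': array([ 0.00051794, -0.00096126,  0.00078756,  0.00031461, -0.00181535,
        0.0010049 , -0.0024678 ]), 'joint_torque': array([ 2.72193192e-04, -6.58550763e+01,  1.36581402e+00, -4.05562019e+01,
        1.69977034e-02,  1.26813716e-02, -1.56764884e-05]), 'ee_pos': array([0.24383876, 0.60201705, 0.23042875]), 'tcp_rot': array([-3.13994712e+00,  1.18257392e-04,  2.75678048e+00]), 'force': array([-0.28257115, -0.32842293, -0.8104905 ]), 'moment': array([-0.00239662,  0.06359553,  0.00065943]), 'grasp_force': 0.0, 'opening': 0.08503934460274128}
scene bracket_grip 0.68 [258.4, 227.3, 316.1, 317.2] 2878 [[0.427, -0.235, 0.001], [0.484, -0.179, 0.014], [0.516, -0.108, 0.12]]
scene stand 0.87 [271.4, 154.6, 335.8, 254.2] 2522 [[0.597, -0.061, 0.004], [0.613, 0.011, 0.092], [0.68, 0.116, 0.197]]
scene petri_stack 0.69 [202.4, 208.9, 236.7, 237.8] 875 [[0.433, 0.137, 0.0], [0.468, 0.156, 0.038], [0.516, 0.282, 0.048]]
scene media_bottle 0.76 [367.1, 238.7
[... 580 characters left out ...]
 [185.3, 231.4, 227.7, 269.2] 1247 [[0.436, 0.138, -0.0], [0.478, 0.181, 0.047], [0.52, 0.225, 0.051]]
top petri_stack 0.2 [161.6, 174.5, 186.4, 202.7] 690 [[0.601, 0.246, 0.0], [0.632, 0.274, 0.018], [0.667, 0.305, 0.023]]
top media_bottle 0.64 [373.1, 170.4, 401.6, 196.5] 539 [[0.622, -0.272, 0.022], [0.641, -0.245, 0.087], [0.666, -0.227, 0.106]]
top media_bottle 0.38 [231.9, 170.9, 307.9, 204.5] 2536 [[0.599, -0.059, 0.003], [0.621, 0.032, 0.014], [0.683, 0.123, 0.208]]
top timer 0.88 [160.4, 176.4, 188.7, 204.2] 673 [[0.603, 0.245, 0.009], [0.634, 0.274, 0.018], [0.667, 0.305, 0.023]]
top [[0.02, 0.99, -0.14, 0.43], [-1.0, 0.01, -0.01, -0.0], [-0.01, 0.14, 0.99, 1.05]] 419.0341385852505
```

```bash
python3 - <<'E'
from h import *
ims=[]
for c in("scene","top"):
    im,d=camera(c); ims.append(im)
    p=world(c,d)
    # bracket
    b=p[(p[:,0]>.4)&(p[:,0]<.56)&(p[:,1]>-.27)&(p[:,1]<-.08)]
    t=b[(b[:,2]>.108)&(b[:,2]<.135)]
    r=cv2.minAreaRect(t[:,:2].astype(np.float32)*1000); print(c,"brtop",len(t),r, t[:,2].mean(), cv2.boxPoints(r).round(0).tolist())
    s=b[(b[:,2]>.004)&(b[:,2]<.016)]; r=cv2.minAreaRect(s[:,:2].astype(np.float32)*1000); print(" shelf",len(s),r)
    s=p[(p[:,0]>.56)&(p[:,0]<.72)&(p[:,1]>-.1)&(p[:,1]<.16)]
    for lo,hi in((.006,.03),(.03,.06),(.06,.09),(.09,.12),(.12,.15),(.15,.18),(.18,.2),(.2,.22)):
        q=s[(s[:,2]>lo)&(s[:,2]<hi)]
        if len(q)>20: 
            r=cv2.minAreaRect(q[:,:2].astype(np.float32)*1000); print(" st",lo,len(q),np.round(r[0]),np.round(r[1]),round(r[2],1))
    np.save(c+".npy",p)
a=cv2.resize(ims[0][130:340,190:410],None,fx=2,fy=2,interpolation=cv2.INTER_CUBIC); b=cv2.resize(ims[1][150:290,150:410],None,fx=1.5,fy=1.5)
h=np.zeros((420,790,3),np.uint8);h[:420,:440]=a;h[:210,440:440+min(350,b.shape[1])]=b[:,:350]
cv2.imwrite("pics/c.png",cv2.cvtColor(h,cv2.COLOR_RGB2BGR))
E
```

```text
scene brtop 393 ((481.4017028808594, -171.60516357421875), (123.20719146728516, 53.097042083740234), 73.39240264892578) 0.11628558017801126 [[438.0, -223.0], [489.0, -238.0], [524.0, -120.0], [474.0, -105.0]]
 shelf 1264 ((469.1707458496094, -167.45571899414062), (123.70388793945312, 76.38851928710938), 74.86861419677734)
 st 0.006 878 [640.  32.] [ 86. 194.] 1.7
 st 0.03 95 [626.  29.] [ 14. 133.] 0.4
 st 0.06 214 [612.  30.] [ 29. 150.] 4.4
 st 0.09 448 [605.  23.] [ 30. 164.] 11.5
 st 0.12 511 [610.  24.] [ 45. 166.] 3.8
 st 0.15 264 [615.  29.] [ 28. 150.] 1.2
 st 0.18 78 [624.  30.] [  8. 131.] 0.5
 st 0.2 49 [624.  31.] [ 12. 135.] 0.9
top brtop 312 ((482.9584655761719, -171.5468292236328), (120.58595275878906, 52.06806564331055), 73.47885131835938) 0.11911383393736132 [[441.0, -222.0], [491.0, -237.0], [525.0, -121.0], [475.0, -106.0]]
 shelf 1202 ((478.3377380371094, -177.29031372070312), (153.17674255371094, 181.26077270507812), 0.11493859440088272)
 st 0.006 1461 [651.  24.] [208. 127.] 83.4
 st 0.06 52 [605.  31.] [  2. 147.] 1.0
 st 0.09 143 [619.  31.] [ 30. 148.] 0.7
 st 0.12 423 [613.  30.] [ 44. 174.] 1.0
 st 0.15 311 [616.  30.] [148.  26.] 90.0
 st 0.18 24 [625.  30.] [  7. 127.] 0.7
 st 0.2 73 [627.  31.] [ 14. 131.] 1.4
```

View pics/c.png

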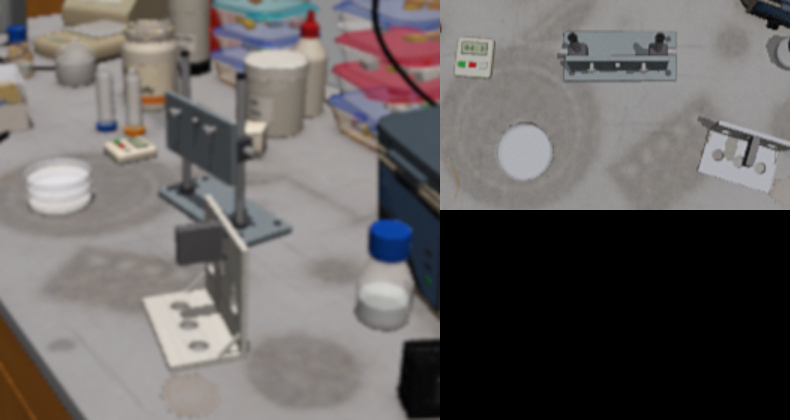

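```bash
python3 - <<'E'
from h import *
for c in("scene","top"):
    p=np.load(c+".npy")
    s=p[(p[:,0]>.57)&(p[:,0]<.66)&(p[:,1]>-.07)&(p[:,1]<.13)]
    f=s[(s[:,2]>.07)&(s[:,2]<.20)&(s[:,0]<.613)]
    # robust fit x = a + b*y
    m=np.ones(len(f),bool)
    for k in range(15):
        b,a=np.polyfit(f[m,1],f[m,0],1); r=f[:,0]-a-b*f[:,1]; m=abs(r)<max(.003,.02-.002*k)
    print(c,"face n",m.sum(),"x at y=.03",a+.03*b,"slope deg",np.degrees(np.arctan(b)),"std",r[m].std(),"y range",np.percentile(f[m,1],[0,1,50,99,100]).round(4),"z",np.percentile(f[m,2],[0,1,99,100]).round(4))
    h=r<-.005; q=f[h]
    print(" protr",h.sum(),[ (round(y0,3),int(((q[:,1]>y0)&(q[:,1]<y0+.01)).sum()), q[(q[:,1]>y0)&(q[:,1]<y0+.01)].mean(0).round(4).tolist() if ((q[:,1]>y0)&(q[:,1]<y0+.01)).any() else 0) for y0 in np.arange(-.06,.12,.01)])
    t=s[(s[:,2]>.1)&(s[:,0]>a+.03*b+.003)&(s[:,0]<a+.03*b+.014)]
    print(" top z hist",np.histogram(t[:,2],bins=np.arange(.10,.21,.004)))
E
```

```text
scene face n 1007 x at y=.03 0.603430294665195 slope deg -1.0289183715060655 std 0.0009648769143018388 y range [-0.0468 -0.045   0.0212  0.1035  0.1064] z [0.0776 0.0787 0.1573 0.1581]
 protr 35 [(np.float64(-0.06), 0, 0), (np.float64(-0.05), 0, 0), (np.float64(-0.04), 0, 0), (np.float64(-0.03), 0, 0), (np.float64(-0.02), 9, [0.5921, -0.0118, 0.1404]), (np.float64(-0.01), 8, [0.5929, -0.0074, 0.1407]), (np.float64(0.0), 0, 0), (np.float64(0.01), 0, 0), (np.float64(0.02), 1, [0.5983, 0.0277, 0.1428]), (np.float64(0.03), 1, [0.5974, 0.0309, 0.1394]), (np.float64(0.04), 0, 0), (np.float64(0.05), 0, 0), (np.float64(0.06), 15, [0.5911, 0.0661, 0.1409]), (np.float64(0.07), 1, [0.5899, 0.0708, 0.1449]), (np.float64(0.08), 0, 0), (np.float64(0.09), 0, 0), (np.float64(0.1), 0, 0), (np.float64(0.11), 0, 0)]
 top z hist (array([ 3,  3,  3,  6,  5,  7,  5,  7,  4,  3,  3,  4,  3,  3, 34,  0,  0,
        0,  0,  0,  0,  0,  0,  0,  0,  0,  0]), array([0.1  , 0.104, 0.108, 0.112, 0.116, 0.12 , 0.124, 0.128, 0.132,
       0.136, 0.14 , 0.144, 0.148, 0.152, 0.156, 0.16 , 0.164, 0.168,
       0.172, 
[... 517 characters left out ...]
), 0, 0), (np.float64(0.02), 0, 0), (np.float64(0.03), 2, [0.5987, 0.0316, 0.1406]), (np.float64(0.04), 0, 0), (np.float64(0.05), 0, 0), (np.float64(0.06), 14, [0.5942, 0.0671, 0.142]), (np.float64(0.07), 3, [0.5925, 0.0728, 0.1423]), (np.float64(0.08), 0, 0), (np.float64(0.09), 0, 0), (np.float64(0.1), 0, 0), (np.float64(0.11), 0, 0)]
 top z hist (array([ 0,  0,  0,  0,  0,  0,  0,  2, 15,  5,  0,  0,  0, 40, 83,  5,  0,
        0,  0,  0,  0,  0,  0,  0,  0,  0,  0]), array([0.1  , 0.104, 0.108, 0.112, 0.116, 0.12 , 0.124, 0.128, 0.132,
       0.136, 0.14 , 0.144, 0.148, 0.152, 0.156, 0.16 , 0.164, 0.168,
       0.172, 0.176, 0.18 , 0.184, 0.188, 0.192, 0.196, 0.2  , 0.204,
       0.208]))
```

```bash
cat >> h.py <<'E'
def plan(pos,yaw_deg=None):
    o=get_obs(); p=o["ee_pos"]; R=Ro.from_euler("xyz",o["tcp_rot"])
    d=R.inv().apply(np.array(pos)-p)*1000
    print("at",p.round(4),"rpy",np.degrees(o["tcp_rot"]).round(2),"tool shift mm",d.round(1))
    if yaw_deg is not None: print("rotvec deg",np.degrees((R.inv()*Ro.from_euler("xyz",[np.pi,0,np.radians(yaw_deg)])).as_rotvec()).round(2))
    print("t",o["time"],"j",o["joints"].round(2),"F",o["force"].round(2),"M",o["moment"].round(2),"open",o["opening"],o["grasp_force"])
E
python3 -m crank '[{"tx":-47.5,"ty":-19.7},{"tx":-47.5,"ty":-19.7},{"tx":-47.5,"ty":-19.7},{"tx":-47.5,"ty":-19.7},{"tx":-47.5,"ty":-19.7},{"tx":-47.5,"ty":-19.7},{"tx":-47.5,"ty":-19.7}]'
python3 -c "
from h import *
plan([.5,0,.235],163.5)"
```

```text
at [0.244  0.6025 0.2313] rpy [180.    -0.   157.95] tool shift mm [-463.5 -462.3   -3.7]
rotvec deg [ 0.   -0.   -5.55]
t 0.7 j [-1.29  0.33  0.04  1.47 -0.01  1.34 -0.06] F [ 0.21  0.52 -0.14] M [-0.05  0.02 -0.06] open 0.08517777059504092 0.0validation failed for argument at $[0]...
```

```bash
python3 -m crank '[{"tx":-47.5,"ty":-19.7,"tz":0,"rx":0,"ry":0,"rz":0,"hand":85},{"tx":-47.5,"ty":-19.7,"tz":0,"rx":0,"ry":0,"rz":0,"hand":85},{"tx":-47.5,"ty":-19.7,"tz":0,"rx":0,"ry":0,"rz":0,"hand":85},{"tx":-47.5,"ty":-19.7,"tz":0,"rx":0,"ry":0,"rz":0,"hand":85},{"tx":-47.5,"ty":-19.7,"tz":0,"rx":0,"ry":0,"rz":0,"hand":85},{"tx":-47.5,"ty":-19.7,"tz":0,"rx":0,"ry":0,"rz":0,"hand":85},{"tx":-47.5,"ty":-19.7,"tz":0,"rx":0,"ry":0,"rz":0,"hand":85}]'
python3 -c "
from h import *
plan([.5,0,.235],163.5)"
```

```text
time: 1.58
ee_pos: [0.5014, 0.3486, 0.2316]
tcp_rot: [3.141, 0.0, 2.757]
force: [0.5, -0.9, 0.4]
opening: 0.0844
grasp_force: 0.0
at [0.5014 0.3486 0.2316] rpy [1.7997e+02 1.0000e-02 1.5796e+02] tool shift mm [-129.5 -323.6   -3.6]
rotvec deg [ 0.03  0.01 -5.54]
t 1.575 j [-0.87  0.25  0.23  1.58 -0.06  1.32  0.55] F [ 0.52 -0.94  0.4 ] M [0.03 0.   0.01] open 0.08442263714813163 0.0
```

```bash
python3 -m crank '[{"tx":-21.6,"ty":-54,"tz":0,"rx":0,"ry":0,"rz":0,"hand":85},{"tx":-21.6,"ty":-54,"tz":0,"rx":0,"ry":0,"rz":0,"hand":85},{"tx":-21.6,"ty":-54,"tz":0,"rx":0,"ry":0,"rz":0,"hand":85},{"tx":-21.6,"ty":-54,"tz":0,"rx":0,"ry":0,"rz":0,"hand":85},{"tx":-21.6,"ty":-54,"tz":0,"rx":0,"ry":0,"rz":0,"hand":85},{"tx":-21.6,"ty":-54,"tz":0,"rx":0,"ry":0,"rz":0,"hand":85},{"tx":-16,"ty":-50,"tz":0,"rx":0,"ry":0,"rz":0,"hand":85},{"tx":-16,"ty":-50,"tz":0,"rx":0,"ry":0,"rz":0,"hand":85},{"tx":0,"ty":0,"tz":0,"rx":0,"ry":0,"rz":-5.5,"hand":85},{"tx":0,"ty":0,"tz":0,"rx":0,"ry":0,"rz":0,"hand":85}]'
python3 - <<'E'
from h import *
plan([.4748,-.1693,.081],163.5)
im,d=camera("wrist"); p=world("wrist",d)
t=p[(p[:,2]>.112)&(p[:,2]<.128)&(abs(p[:,0]-.48)<.1)&(abs(p[:,1]+.17)<.1)]
r=cv2.minAreaRect(t[:,:2].astype(np.float32)*1000); print(len(t),r,t[:,2].mean())
yaw=np.radians(-16.5); g=(t[:,:2]-[.4748,-.1693])*1000; l=np.c_[g@[np.cos(yaw),np.sin(yaw)],g@[-np.sin(yaw),np.cos(yaw)]]
f=l[(l[:,0]<24)&(l[:,0]>-25)&(abs(l[:,1])<30)]; print("fin local",np.percentile(f,[0,2,50,98,100],axis=0).round(1).tolist(),"slope",np.polyfit(f[:,0],f[:,1],1))
w=l[(l[:,0]>26)]; print("plate",np.percentile(w,[1,50,99],axis=0).round(1).tolist(),"slope",np.polyfit(w[:,1],w[:,0],1))
cv2.imwrite("pics/w.png",cv2.cvtColor(im,cv2.COLOR_RGB2BGR))
E
```

```text
time: 2.82
ee_pos: [0.491, -0.1041, 0.2315]
tcp_rot: [3.141, 0.0, 2.851]
force: [0.5, -0.1, -0.1]
opening: 0.0851
grasp_force: 0.0
at [ 0.491  -0.1041  0.2315] rpy [1.7998e+02 2.0000e-02 1.6337e+02] tool shift mm [ -3.1 -67.1 150.5]
rotvec deg [ 0.02  0.02 -0.13]
t 2.825 j [-0.44  0.01  0.57  1.84 -0.01  1.29  1.41] F [ 0.45 -0.08 -0.07] M [0.03 0.01 0.05] open 0.0851122751059433 0.0
2035 ((482.63861083984375, -170.44686889648438), (120.00240325927734, 52.336639404296875), 73.42999267578125) 0.11858775295011598
fin local [[-18.3, -4.8], [-18.1, -4.2], [1.6, 2.3], [22.9, 7.2], [24.0, 7.5]] slope [0.00878965 2.13292566]
plate [[26.8, -57.3], [29.4, 3.3], [33.7, 60.2]] slope [-1.03790134e-03  2.97784075e+01]
```

View pics/w.png

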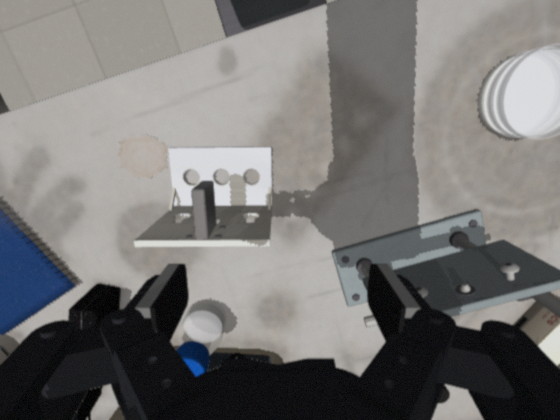

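```bash
python3 -m crank '[{"tx":-1.5,"ty":-33,"tz":0,"rx":0,"ry":0,"rz":-0.1,"hand":85},{"tx":-1.5,"ty":-32.6,"tz":10,"rx":0,"ry":0,"rz":0,"hand":85},{"tx":0,"ty":0,"tz":40,"rx":0,"ry":0,"rz":0,"hand":85},{"tx":0,"ty":0,"tz":40,"rx":0,"ry":0,"rz":0,"hand":85},{"tx":0,"ty":0,"tz":40,"rx":0,"ry":0,"rz":0,"hand":85},{"tx":0,"ty":0,"tz":20,"rx":0,"ry":0,"rz":0,"hand":85},{"tx":0,"ty":0,"tz":0,"rx":0,"ry":0,"rz":0,"hand":85},{"tx":0,"ty":0,"tz":0,"rx":0,"ry":0,"rz":0,"hand":85}]'
python3 -c "
from h import *
plan([.4752,-.1679,.081],163.5)"
```

```text
time: 3.88
ee_pos: [0.476, -0.1673, 0.0822]
tcp_rot: [3.141, 0.001, 2.854]
force: [-0.2, -0.9, -0.2]
opening: 0.085
grasp_force: 0.0
at [ 0.476  -0.1673  0.0822] rpy [1.7999e+02 6.0000e-02 1.6355e+02] tool shift mm [ 0.6 -0.8  1.2]
rotvec deg [0.01 0.06 0.05]
t 3.875 j [-0.33  0.2   0.64  2.01 -0.14  0.97  1.67] F [-0.22 -0.91 -0.22] M [-0.03 -0.04  0.03] open 0.08504383072392797 0.0
```

```bash
python3 -m crank '[{"tx":0,"ty":0,"tz":1,"rx":0,"ry":0,"rz":0,"hand":40},{"tx":0,"ty":0,"tz":0,"rx":0,"ry":0,"rz":0,"hand":16},{"tx":0,"ty":0,"tz":0,"rx":0,"ry":0,"rz":0,"hand":2},{"tx":0,"ty":0,"tz":0,"rx":0,"ry":0,"rz":0,"hand":2},{"tx":0,"ty":0,"tz":0,"rx":0,"ry":0,"rz":0,"hand":2},{"tx":0,"ty":0,"tz":0,"rx":0,"ry":0,"rz":0,"hand":2},{"tx":0,"ty":0,"tz":0,"rx":0,"ry":0,"rz":0,"hand":2},{"tx":0,"ty":0,"tz":0,"rx":0,"ry":0,"rz":0,"hand":2}]'
python3 -c "
from h import *
plan([.4752,-.1679,.1],163.5)"
```

```text
time: 4.88
ee_pos: [0.4753, -0.1677, 0.0805]
tcp_rot: [-3.142, 0.0, 2.854]
force: [-1.4, -0.0, 5.4]
opening: 0.0114
grasp_force: 59.2
at [ 0.4753 -0.1677  0.0805] rpy [-1.8000e+02  1.0000e-02  1.6354e+02] tool shift mm [  0.1  -0.2 -19.5]
rotvec deg [-0.    0.01  0.04]
t 4.875 j [-0.33  0.2   0.64  2.02 -0.14  0.97  1.67] F [-1.38 -0.02  5.45] M [-0.09  0.32 -0.06] open 0.01143442595013224 59.244621992111206
```

```bash
python3 -m crank '[{"tx":0,"ty":0,"tz":-10,"rx":0,"ry":0,"rz":0,"hand":2},{"tx":0,"ty":0,"tz":-25,"rx":0,"ry":0,"rz":0,"hand":2},{"tx":0,"ty":0,"tz":-25,"rx":0,"ry":0,"rz":0,"hand":2},{"tx":0,"ty":0,"tz":-20,"rx":0,"ry":0,"rz":0,"hand":2},{"tx":0,"ty":0,"tz":-11,"rx":0,"ry":0,"rz":0,"hand":2},{"tx":0,"ty":0,"tz":0,"rx":0,"ry":0,"rz":-5.8,"hand":2},{"tx":0,"ty":0,"tz":0,"rx":0,"ry":0,"rz":-5.8,"hand":2},{"tx":0,"ty":0,"tz":0,"rx":0,"ry":0,"rz":-5.8,"hand":2},{"tx":-6,"ty":20,"tz":0,"rx":0,"ry":0,"rz":0,"hand":2},{"tx":-12,"ty":40,"tz":0,"rx":0,"ry":0,"rz":0,"hand":2},{"tx":-13,"ty":40,"tz":0,"rx":0,"ry":0,"rz":0,"hand":2},{"tx":-13,"ty":40,"tz":0,"rx":0,"ry":0,"rz":0,"hand":2},{"tx":-10,"ty":35,"tz":0,"rx":0,"ry":0,"rz":0,"hand":2},{"tx":-8,"ty":20.6,"tz":0,"rx":0,"ry":0,"rz":0,"hand":2},{"tx":0,"ty":0,"tz":0,"rx":0,"ry":0,"rz":0,"hand":2},{"tx":0,"ty":0,"tz":0,"rx":0,"ry":0,"rz":0,"hand":2}]'
python3 - <<'E'
from h import *
plan([.534,.0289,.171],180.94)
ims=[]
for c in("scene","top"):
    im,d=camera(c); p=world(c,d); ims.append(im)
    b=p[(p[:,0]>.43)&(p[:,0]<.578)&(p[:,1]>-.05)&(p[:,1]<.11)&(p[:,2]>.06)&(p[:,2]<.23)]
    sh=b[(b[:,0]<.555)&(b[:,2]<.13)]; print(c,"shelf z",np.percentile(sh[:,2],[2,20,50,80,98]).round(4),"plane",np.linalg.lstsq(np.c_[sh[:,:2]-[.53,.03],np.ones(len(sh))],sh[:,2],rcond=None)[0].round(4))
    pl=b[(b[:,0]>.556)&(b[:,2]>.125)]
    if len(pl)>20: print(" plate",len(pl),np.percentile(pl,[0,2,50,98,100],axis=0).round(4).tolist())
    np.save(c+"2.npy",p)
cv2.imwrite("pics/d.png",cv2.cvtColor(np.hstack([cv2.resize(ims[0][120:300,220:390],None,fx=2.3,fy=2.3,interpolation=cv2.INTER_CUBIC),cv2.resize(ims[1][120:300,200:370],None,fx=2.3,fy=2.3,interpolation=cv2.INTER_CUBIC)]),cv2.COLOR_RGB2BGR))
E
```

```text
time: 6.88
ee_pos: [0.5338, 0.0276, 0.1711]
tcp_rot: [-3.141, -0.001, -3.126]
force: [-0.3, 0.1, -2.2]
opening: 0.0111
grasp_force: 58.8
at [0.5338 0.0276 0.1711] rpy [-1.7995e+02 -4.0000e-02 -1.7913e+02] tool shift mm [-0.3  1.3  0.1]
rotvec deg [-0.05 -0.04 -0.07]
t 6.875 j [-0.57  0.14  0.47  1.85 -0.07  1.17  1.52] F [-0.34  0.06 -2.19] M [-0.01  0.04  0.03] open 0.011106908314575484 58.83173167705536
scene shelf z [0.0916 0.0963 0.0985 0.0993 0.1083] plane [0.0478 0.0138 0.0987]
 plate 710 [[0.5562, -0.035, 0.125], [0.5586, -0.0324, 0.1264], [0.5615, 0.0019, 0.1621], [0.5672, 0.0786, 0.2104], [0.568, 0.0863, 0.2116]]Traceback (most recent call last):
  File "<stdin>", line 7, in <module>
    return _quantile_unchecked(
        a, q, axis, out, overwrite_input, method, keepdims, weights)
    return _ureduce(a,
                    func=_quantile_ureduce_func,
    ...<5 lines>...
                    overwrite_input=overwrite_input,
                    method=method)
    r = func(a, **kwargs)
    result = _quantile(arr,
                       quantiles=q,
    ...<2 lines>...
                       out=out,
                       weights=wgt)
    slices_having_nans = np.isnan(arr[-1, ...])
                                  ~~~^^^^^^^^^
IndexError: index -1 is out of bounds for axis 0 with size 0
```

```bash
python3 -m crank '[{"tx":-8,"ty":1.3,"tz":0,"rx":0,"ry":0,"rz":0,"hand":2},{"tx":-8,"ty":0,"tz":0,"rx":0,"ry":0,"rz":0,"hand":2},{"tx":-3,"ty":0,"tz":0,"rx":0,"ry":0,"rz":0,"hand":2},{"tx":0,"ty":0,"tz":0,"rx":0,"ry":0,"rz":0,"hand":2},{"tx":0,"ty":0,"tz":0,"rx":0,"ry":0,"rz":0,"hand":2}]'
python3 -m crank '[{"tx":-1,"ty":0,"tz":0,"rx":0,"ry":0,"rz":0,"hand":2},{"tx":-1,"ty":0,"tz":0,"rx":0,"ry":0,"rz":0,"hand":2},{"tx":-1,"ty":0,"tz":0,"rx":0,"ry":0,"rz":0,"hand":2},{"tx":0,"ty":0,"tz":0,"rx":0,"ry":0,"rz":0,"hand":2}]'
python3 -c "
from h import *
plan([.5565,.0292,.171],180.94)"
```

```text
time: 7.6
ee_pos: [0.5528, 0.0306, 0.1712]
tcp_rot: [-3.142, -0.0, -3.125]
force: [0.0, -0.2, -3.3]
opening: 0.0113
grasp_force: 58.8
time: 8.1
ee_pos: [0.5561, 0.0307, 0.1713]
tcp_rot: [-3.142, 0.0, -3.125]
force: [0.5, 0.1, -3.3]
opening: 0.0111
grasp_force: 58.8
at [0.5561 0.0307 0.1713] rpy [-180.      0.   -179.05] tool shift mm [-0.4 -1.5  0.3]
rotvec deg [-0.    0.    0.01]
t 8.1 j [-0.55  0.19  0.48  1.79 -0.09  1.18  1.54] F [ 0.53  0.09 -3.33] M [ 0.05  0.01 -0.02] open 0.01114964682595609 58.81761610507965
```

```bash
python3 -m crank '[{"tx":0,"ty":-1.3,"tz":0,"rx":0,"ry":0,"rz":0,"hand":2},{"tx":-1,"ty":0,"tz":0,"rx":0,"ry":0,"rz":0,"hand":2},{"tx":-1,"ty":0,"tz":0,"rx":0,"ry":0,"rz":0,"hand":2},{"tx":0,"ty":0,"tz":0,"rx":0,"ry":0,"rz":0,"hand":2}]'
python3 -m crank '[{"tx":-1,"ty":0,"tz":0,"rx":0,"ry":0,"rz":0,"hand":2},{"tx":-1,"ty":0,"tz":0,"rx":0,"ry":0,"rz":0,"hand":2},{"tx":0,"ty":0,"tz":0,"rx":0,"ry":0,"rz":0,"hand":2}]'
python3 -c "
from h import *
plan([.5565,.0292,.171],180.94)"
```

```text
time: 8.6
ee_pos: [0.5581, 0.0294, 0.1713]
tcp_rot: [-3.142, 0.0, -3.125]
force: [0.7, 0.2, -4.0]
opening: 0.0115
grasp_force: 58.8
time: 8.98
ee_pos: [0.5601, 0.0295, 0.1713]
tcp_rot: [-3.142, -0.0, -3.125]
force: [-0.3, -0.3, -3.1]
opening: 0.0113
grasp_force: 58.8
at [0.5601 0.0295 0.1713] rpy [-180.     -0.   -179.05] tool shift mm [ 3.6 -0.2  0.3]
rotvec deg [-0.   -0.    0.01]
t 8.975 j [-0.55  0.2   0.48  1.79 -0.1   1.18  1.54] F [-0.27 -0.29 -3.11] M [-0.03  0.02 -0.02] open 0.011283170138214707 58.821988105773926
```

```bash
python3 -m crank '[{"tx":-1.5,"ty":0,"tz":0,"rx":0,"ry":0,"rz":0,"hand":2},{"tx":-1.5,"ty":0,"tz":0,"rx":0,"ry":0,"rz":0,"hand":2},{"tx":0,"ty":0,"tz":0,"rx":0,"ry":0,"rz":0,"hand":2}]'
python3 -m crank '[{"tx":-1,"ty":0,"tz":0,"rx":0,"ry":0,"rz":0,"hand":2},{"tx":-1,"ty":0,"tz":0,"rx":0,"ry":0,"rz":0,"hand":2},{"tx":0,"ty":0,"tz":0,"rx":0,"ry":0,"rz":0,"hand":2}]'
python3 -c "
from h import *
plan([.5565,.0292,.171],180.94)"
```

```text
time: 9.35
ee_pos: [0.5631, 0.0295, 0.1713]
tcp_rot: [-3.141, 0.0, -3.125]
force: [-0.6, 0.5, -3.8]
opening: 0.0112
grasp_force: 58.8
time: 9.72
ee_pos: [0.5646, 0.0295, 0.1712]
tcp_rot: [-3.142, -0.001, -3.125]
force: [-3.4, 0.4, -1.9]
opening: 0.0113
grasp_force: 59.0
at [0.5646 0.0295 0.1712] rpy [-1.8000e+02 -5.0000e-02 -1.7905e+02] tool shift mm [ 8.2 -0.2  0.2]
rotvec deg [-0.   -0.05  0.01]
t 9.725 j [-0.55  0.21  0.48  1.77 -0.1   1.18  1.55] F [-3.41  0.39 -1.9 ] M [0.04 0.67 0.05] open 0.01131213011040498 59.001885652542114
```

```bash
for k in 1; do python3 -m crank '[{"tx":-1,"ty":0,"tz":0,"rx":0,"ry":0,"rz":0,"hand":2},{"tx":-1,"ty":0,"tz":0,"rx":0,"ry":0,"rz":0,"hand":2},{"tx":0,"ty":0,"tz":0,"rx":0,"ry":0,"rz":0,"hand":2}]'; done
python3 -m crank '[{"tx":-1,"ty":0,"tz":0,"rx":0,"ry":0,"rz":0,"hand":2},{"tx":0,"ty":0,"tz":0,"rx":0,"ry":0,"rz":0,"hand":2}]'
python3 -c "
from h import *
plan([.5565,.0292,.171],180.94)"
```

```text
time: 10.1
ee_pos: [0.5668, 0.0295, 0.1712]
tcp_rot: [-3.142, -0.001, -3.125]
force: [-3.5, -0.9, -2.0]
opening: 0.0111
grasp_force: 59.0
time: 10.35
ee_pos: [0.5679, 0.0296, 0.1712]
tcp_rot: [-3.142, -0.0, -3.125]
force: [-4.3, -0.6, -2.1]
opening: 0.0113
grasp_force: 59.0
at [0.5679 0.0296 0.1712] rpy [-1.8000e+02 -3.0000e-02 -1.7905e+02] tool shift mm [11.4 -0.2  0.2]
rotvec deg [-0.   -0.03  0.01]
t 10.35 j [-0.54  0.22  0.48  1.77 -0.11  1.18  1.55] F [-4.29 -0.6  -2.13] M [-0.06  1.08 -0.01] open 0.011252562641519831 59.01629090309143
```

```bash
python3 -m crank '[{"tx":-1,"ty":0,"tz":0,"rx":0,"ry":0,"rz":0,"hand":2},{"tx":0,"ty":0,"tz":0,"rx":0,"ry":0,"rz":0,"hand":2}]'
python3 -m crank '[{"tx":-1,"ty":0,"tz":0,"rx":0,"ry":0,"rz":0,"hand":2},{"tx":0,"ty":0,"tz":0,"rx":0,"ry":0,"rz":0,"hand":2}]'
python3 -c "
from h import *
plan([.5565,.0292,.171],180.94)"
```

```text
time: 10.6
ee_pos: [0.5689, 0.0296, 0.1712]
tcp_rot: [-3.142, -0.0, -3.125]
force: [-5.1, -0.3, -2.0]
opening: 0.0114
grasp_force: 59.0
time: 10.85
ee_pos: [0.5698, 0.0296, 0.1712]
tcp_rot: [-3.142, -0.001, -3.125]
force: [-5.4, 0.0, -2.1]
opening: 0.0117
grasp_force: 59.1
at [0.5698 0.0296 0.1712] rpy [-1.8000e+02 -4.0000e-02 -1.7905e+02] tool shift mm [13.3 -0.2  0.2]
rotvec deg [-0.   -0.04  0.01]
t 10.85 j [-0.54  0.22  0.48  1.76 -0.11  1.18  1.55] F [-5.42  0.03 -2.05] M [-0.03  1.44  0.  ] open 0.01167458963263849 59.06710982322693
```

```bash
python3 -m crank '[{"tx":-0.5,"ty":0,"tz":0,"rx":0,"ry":0,"rz":0,"hand":2},{"tx":0,"ty":0,"tz":1.5,"rx":0,"ry":0,"rz":0,"hand":2},{"tx":0,"ty":0,"tz":1.5,"rx":0,"ry":0,"rz":0,"hand":2},{"tx":0,"ty":0,"tz":0,"rx":0,"ry":0,"rz":0,"hand":2}]'
python3 -m crank '[{"tx":0,"ty":0,"tz":1.5,"rx":0,"ry":0,"rz":0,"hand":2},{"tx":0,"ty":0,"tz":1.5,"rx":0,"ry":0,"rz":0,"hand":2},{"tx":0,"ty":0,"tz":0,"rx":0,"ry":0,"rz":0,"hand":2}]'
python3 -c "
from h import *
plan([.5565,.0292,.1515],180.94)"
```

```text
time: 11.35
ee_pos: [0.5701, 0.0297, 0.1681]
tcp_rot: [-3.142, -0.001, -3.125]
force: [-5.1, 0.8, -2.3]
opening: 0.0109
grasp_force: 59.0
time: 11.72
ee_pos: [0.5701, 0.0297, 0.1651]
tcp_rot: [-3.142, -0.001, -3.125]
force: [-5.9, -0.8, -2.2]
opening: 0.0114
grasp_force: 59.0
at [0.5701 0.0297 0.1651] rpy [-1.8000e+02 -5.0000e-02 -1.7905e+02] tool shift mm [13.6 -0.2 13.7]
rotvec deg [-0.   -0.05  0.01]
t 11.725 j [-0.54  0.23  0.48  1.77 -0.11  1.17  1.56] F [-5.95 -0.77 -2.21] M [ 0.07  1.43 -0.02] open 0.011370951943253412 58.999173045158386
```

Sliding freely in the slots; continue down, with a gentle end.

```bash
python3 -m crank '[{"tx":0,"ty":0,"tz":1.5,"rx":0,"ry":0,"rz":0,"hand":2},{"tx":0,"ty":0,"tz":1.5,"rx":0,"ry":0,"rz":0,"hand":2},{"tx":0,"ty":0,"tz":1.5,"rx":0,"ry":0,"rz":0,"hand":2},{"tx":0,"ty":0,"tz":1.5,"rx":0,"ry":0,"rz":0,"hand":2},{"tx":0,"ty":0,"tz":0,"rx":0,"ry":0,"rz":0,"hand":2}]'
python3 -m crank '[{"tx":0,"ty":0,"tz":1.5,"rx":0,"ry":0,"rz":0,"hand":2},{"tx":0,"ty":0,"tz":1.5,"rx":0,"ry":0,"rz":0,"hand":2},{"tx":0,"ty":0,"tz":0,"rx":0,"ry":0,"rz":0,"hand":2}]'
python3 -m crank '[{"tx":0,"ty":0,"tz":1,"rx":0,"ry":0,"rz":0,"hand":2},{"tx":0,"ty":0,"tz":0,"rx":0,"ry":0,"rz":0,"hand":2}]'
python3 -m crank '[{"tx":0,"ty":0,"tz":1,"rx":0,"ry":0,"rz":0,"hand":2},{"tx":0,"ty":0,"tz":0,"rx":0,"ry":0,"rz":0,"hand":2}]'
```

```text
time: 12.35
ee_pos: [0.5701, 0.0297, 0.1591]
tcp_rot: [-3.142, -0.001, -3.125]
force: [-5.0, -0.4, -2.3]
opening: 0.0116
grasp_force: 59.0
time: 12.72
ee_pos: [0.57, 0.0296, 0.1559]
tcp_rot: [-3.141, -0.001, -3.125]
force: [-5.7, 0.6, -3.9]
opening: 0.0114
grasp_force: 58.8
time: 12.98
ee_pos: [0.5701, 0.0297, 0.1551]
tcp_rot: [-3.142, -0.001, -3.125]
force: [-5.3, 0.3, -1.4]
opening: 0.0111
grasp_force: 58.9
time: 13.22
ee_pos: [0.5701, 0.0296, 0.1533]
tcp_rot: [-3.141, -0.001, -3.125]
force: [-0.1, 1.0, -14.0]
opening: 0.0111
grasp_force: 58.5
```

```bash
python3 -m crank '[{"tx":0,"ty":0,"tz":0,"rx":0,"ry":0,"rz":0,"hand":2},{"tx":0,"ty":0,"tz":0,"rx":0,"ry":0,"rz":0,"hand":2}]'
python3 -m crank '[{"tx":0,"ty":0,"tz":0.7,"rx":0,"ry":0,"rz":0,"hand":2},{"tx":0,"ty":0,"tz":0,"rx":0,"ry":0,"rz":0,"hand":2}]'
```

```text
time: 13.48
ee_pos: [0.5702, 0.0296, 0.1534]
tcp_rot: [-3.141, -0.001, -3.125]
force: [1.5, 0.2, -19.8]
opening: 0.0111
grasp_force: 58.3
time: 13.72
ee_pos: [0.5702, 0.0296, 0.1533]
tcp_rot: [-3.141, -0.001, -3.125]
force: [-0.1, 0.3, -17.6]
opening: 0.0113
grasp_force: 58.7
```

```bash
python3 -m crank '[{"tx":0,"ty":0,"tz":0.5,"rx":0,"ry":0,"rz":0,"hand":2},{"tx":0,"ty":0,"tz":0,"rx":0,"ry":0,"rz":0,"hand":2}]'
python3 -m crank '[{"tx":0,"ty":0,"tz":0.5,"rx":0,"ry":0,"rz":0,"hand":2},{"tx":0,"ty":0,"tz":0,"rx":0,"ry":0,"rz":0,"hand":2}]'
python3 - <<'E'
from h import *
plan([.5565,.0292,.1515],180.94)
im,d=camera("scene"); p=world("scene",d)
b=p[(p[:,0]>.58)&(p[:,0]<.61)&(p[:,1]>-.06)&(p[:,1]<.11)&(p[:,2]>.06)]
print(np.percentile(b,[1,50,99],axis=0).round(4))
cv2.imwrite("pics/e.png",cv2.cvtColor(cv2.resize(im[130:290,220:370],None,fx=3.5,fy=3.5,interpolation=cv2.INTER_CUBIC),cv2.COLOR_RGB2BGR))
E
```

```text
time: 13.98
ee_pos: [0.5702, 0.0296, 0.1533]
tcp_rot: [3.141, -0.001, -3.125]
force: [-4.4, 0.2, -12.5]
opening: 0.0112
grasp_force: 59.3
time: 14.22
ee_pos: [0.5702, 0.0296, 0.1531]
tcp_rot: [3.141, -0.001, -3.125]
force: [-6.6, -1.5, -9.5]
opening: 0.0114
grasp_force: 60.0
at [0.5702 0.0296 0.1531] rpy [ 1.7998e+02 -3.0000e-02 -1.7905e+02] tool shift mm [13.7 -0.2  1.6]
rotvec deg [ 0.02 -0.03  0.01]
t 14.225 j [-0.54  0.24  0.48  1.78 -0.12  1.15  1.56] F [-6.56 -1.46 -9.49] M [-0.01  1.57  0.06] open 0.01142118692560498 60.01956403255463
[[ 0.5804 -0.0438  0.079 ]
 [ 0.5967 -0.0081  0.1668]
 [ 0.609   0.0887  0.5414]]
```

View pics/e.png

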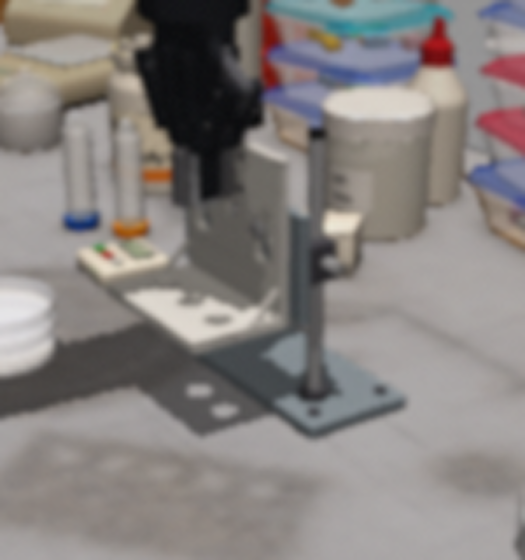

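```bash
python3 -m crank '[{"tx":0,"ty":0,"tz":0.5,"rx":0,"ry":0,"rz":0,"hand":2},{"tx":0,"ty":0,"tz":0,"rx":0,"ry":0,"rz":0,"hand":2}]'
python3 -m crank '[{"tx":0.3,"ty":0,"tz":0.3,"rx":0,"ry":0,"rz":0,"hand":2},{"tx":0,"ty":0,"tz":0,"rx":0,"ry":0,"rz":0,"hand":2}]'
```

```text
time: 14.52
ee_pos: [0.5702, 0.0296, 0.1529]
tcp_rot: [3.141, -0.001, -3.125]
force: [-9.1, 0.5, -4.5]
opening: 0.0113
grasp_force: 60.4
time: 14.78
ee_pos: [0.5702, 0.0296, 0.1528]
tcp_rot: [3.141, 0.0, -3.125]
force: [-8.2, -0.4, -4.6]
opening: 0.0113
grasp_force: 60.5
```

```bash
python3 -m crank '[{"tx":0.5,"ty":0,"tz":0.5,"rx":0,"ry":0,"rz":0,"hand":2},{"tx":0,"ty":0,"tz":0,"rx":0,"ry":0,"rz":0,"hand":2}]'
python3 -m crank '[{"tx":0.3,"ty":0,"tz":0.5,"rx":0,"ry":0,"rz":0,"hand":2},{"tx":0,"ty":0,"tz":0,"rx":0,"ry":0,"rz":0,"hand":2}]'
```

```text
time: 15.02
ee_pos: [0.5702, 0.0296, 0.1526]
tcp_rot: [3.141, 0.001, -3.125]
force: [-6.0, -0.3, -3.9]
opening: 0.0113
grasp_force: 60.6
time: 15.28
ee_pos: [0.5701, 0.0296, 0.1524]
tcp_rot: [3.141, 0.002, -3.125]
force: [-5.6, -0.2, -2.4]
opening: 0.0111
grasp_force: 60.8
```

```bash
python3 -m crank '[{"tx":0.3,"ty":0,"tz":0.7,"rx":0,"ry":0,"rz":0,"hand":2},{"tx":0,"ty":0,"tz":0,"rx":0,"ry":0,"rz":0,"hand":2}]'
python3 -m crank '[{"tx":0.2,"ty":0,"tz":0.7,"rx":0,"ry":0,"rz":0,"hand":2},{"tx":0,"ty":0,"tz":0,"rx":0,"ry":0,"rz":0,"hand":2},{"tx":0,"ty":0,"tz":0,"rx":0,"ry":0,"rz":0,"hand":2}]'
```

```text
time: 15.52
ee_pos: [0.5701, 0.0296, 0.152]
tcp_rot: [3.141, 0.003, -3.125]
force: [-5.4, -0.6, -1.8]
opening: 0.0113
grasp_force: 61.0
time: 15.9
ee_pos: [0.5702, 0.0296, 0.1513]
tcp_rot: [3.141, 0.003, -3.125]
force: [-5.0, 0.6, -0.8]
opening: 0.0112
grasp_force: 61.0
```

```bash
python3 -c "
from h import *
plan([.5565,.0292,.1515],180.94)"
python3 -m crank '[{"tx":0,"ty":0,"tz":0.6,"rx":0,"ry":0,"rz":0,"hand":2},{"tx":0,"ty":0,"tz":0,"rx":0,"ry":0,"rz":0,"hand":2},{"tx":0,"ty":0,"tz":0,"rx":0,"ry":0,"rz":0,"hand":2}]'
```

```text
at [0.5702 0.0296 0.1513] rpy [ 179.95    0.18 -179.06] tool shift mm [13.7 -0.2 -0.2]
rotvec deg [0.05 0.18 0.  ]
t 15.9 j [-0.54  0.24  0.48  1.79 -0.12  1.14  1.56] F [-5.01  0.65 -0.83] M [0.03 1.12 0.14] open 0.011245717316742204 60.97117781639099
time: 16.27
ee_pos: [0.5701, 0.0296, 0.1499]
tcp_rot: [3.141, 0.003, -3.125]
force: [-1.9, -0.7, 0.0]
opening: 0.0111
grasp_force: 61.0
```

```bash
python3 -m crank '[{"tx":0,"ty":0,"tz":0.6,"rx":0,"ry":0,"rz":0,"hand":2},{"tx":0,"ty":0,"tz":0,"rx":0,"ry":0,"rz":0,"hand":2},{"tx":0,"ty":0,"tz":0,"rx":0,"ry":0,"rz":0,"hand":2}]'
python3 - <<'E'
from h import *
plan([.5565,.0292,.1515],180.94)
for c in ("scene","top"):
    im,d=camera(c); p=world(c,d)
    b=p[(p[:,0]>.53)&(p[:,0]<.607)&(p[:,1]>-.06)&(p[:,1]<.11)]
    pl=b[(b[:,0]>.59)&(b[:,2]>.1)&(b[:,2]<.25)&(abs(b[:,1]-.03)>.03)]; print(c,"plate top z",np.percentile(pl[:,2],[50,90,98,99.5]).round(4))
    sh=b[(b[:,0]<.585)&(b[:,2]>.05)&(b[:,2]<.09)]; print(len(sh),"shelf z",np.percentile(sh[:,2],[5,50,95]).round(4), np.polyfit(sh[:,0],sh[:,2],1) if len(sh)>9 else 0)
E
```

```text
time: 16.65
ee_pos: [0.5701, 0.0296, 0.1497]
tcp_rot: [3.141, 0.003, -3.125]
force: [-2.7, 0.3, 6.4]
opening: 0.0113
grasp_force: 62.2
at [0.5701 0.0296 0.1497] rpy [ 1.7997e+02  1.6000e-01 -1.7905e+02] tool shift mm [13.6 -0.2 -1.8]
rotvec deg [0.03 0.16 0.01]
t 16.65 j [-0.54  0.24  0.48  1.79 -0.12  1.14  1.56] F [-2.7   0.3   6.38] M [-0.03  0.89  0.13] open 0.01133888448621538 62.208019495010376
scene plate top z [0.1375 0.1794 0.189  0.1897]
520 shelf z [0.0712 0.0771 0.0787] [0.01087901 0.07057951]
top plate top z [0.134  0.1543 0.1555 0.1558]Traceback (most recent call last):
  File "<stdin>", line 7, in <module>
    return _quantile_unchecked(
        a, q, axis, out, overwrite_input, method, keepdims, weights)
    return _ureduce(a,
                    func=_quantile_ureduce_func,
    ...<5 lines>...
                    overwrite_input=overwrite_input,
                    method=method)
    r = func(a, **kwargs)
    result = _quantile(arr,
                       quantiles=q,
    ...<2 lines>...
                       out=out,
                       weights=wgt)
    slices_having_nans = np.isnan(arr[-1, ...])
                                  ~~~^^^^^^^^^
IndexError: index -1 is out of bounds for axis 0 with size 0
```

```bash
python3 -m crank '[{"tx":0.2,"ty":0,"tz":0,"rx":0,"ry":0,"rz":0,"hand":2},{"tx":0,"ty":0,"tz":0,"rx":0,"ry":0,"rz":0,"hand":14},{"tx":0,"ty":0,"tz":0,"rx":0,"ry":0,"rz":0,"hand":20},{"tx":0,"ty":0,"tz":0,"rx":0,"ry":0,"rz":0,"hand":40},{"tx":0,"ty":0,"tz":0,"rx":0,"ry":0,"rz":0,"hand":40},{"tx":0,"ty":0,"tz":0,"rx":0,"ry":0,"rz":0,"hand":40}]'
python3 -m crank '[{"tx":0,"ty":0,"tz":-5,"rx":0,"ry":0,"rz":0,"hand":40},{"tx":0,"ty":0,"tz":-20,"rx":0,"ry":0,"rz":0,"hand":40},{"tx":0,"ty":0,"tz":-30,"rx":0,"ry":0,"rz":0,"hand":40},{"tx":0,"ty":0,"tz":-40,"rx":0,"ry":0,"rz":0,"hand":40},{"tx":0,"ty":0,"tz":-40,"rx":0,"ry":0,"rz":0,"hand":40},{"tx":25,"ty":0,"tz":-10,"rx":0,"ry":0,"rz":0,"hand":40},{"tx":25,"ty":0,"tz":0,"rx":0,"ry":0,"rz":0,"hand":40},{"tx":0,"ty":0,"tz":0,"rx":0,"ry":0,"rz":0,"hand":40},{"tx":0,"ty":0,"tz":0,"rx":0,"ry":0,"rz":0,"hand":40}]'
python3 - <<'E'
from h import *
im,d=camera("scene"); p=world("scene",d)
b=p[(p[:,0]>.50)&(p[:,0]<.607)&(p[:,1]>-.06)&(p[:,1]<.11)]
pl=b[(b[:,0]>.59)&(b[:,2]>.1)&(b[:,2]<.25)]; print("plate top z",np.percentile(pl[:,2],[50,98,99.5]).round(4))
f=b[(b[:,0]>.585)&(b[:,2]>.09)&(b[:,2]<.185)&(b[:,1]<.02)]; print(len(f),"plate x vs z",np.polyfit(f[:,2],f[:,0],1),f[:,0].mean())
sh=b[(b[:,0]<.585)&(b[:,2]>.05)&(b[:,2]<.09)]; print(len(sh),"shelf z",np.percentile(sh[:,2],[5,50,95]).round(4), np.polyfit(sh[:,0],sh[:,2],1) if len(sh)>9 else 0)
iw,_=camera("wrist")
h=np.hstack([cv2.resize(im[130:290,220:370],(394,420),interpolation=cv2.INTER_CUBIC),cv2.resize(iw,(400,420))])
cv2.imwrite("pics/f.png",cv2.cvtColor(h,cv2.COLOR_RGB2BGR))
E
```

```text
time: 17.5
ee_pos: [0.5687, 0.0296, 0.1482]
tcp_rot: [-3.142, -0.0, -3.125]
force: [-0.8, 0.1, -0.4]
opening: 0.04
grasp_force: 0.0
time: 18.62
ee_pos: [0.5191, 0.0288, 0.2935]
tcp_rot: [3.141, 0.001, -3.125]
force: [0.3, 0.1, -0.9]
opening: 0.0401
grasp_force: 0.0
plate top z [0.1402 0.1897 0.19  ]
647 plate x vs z [-0.02321175  0.60252325] 0.5993718019387149
622 shelf z [0.0708 0.077  0.0786] [0.03599593 0.05638279]
```

View pics/f.png

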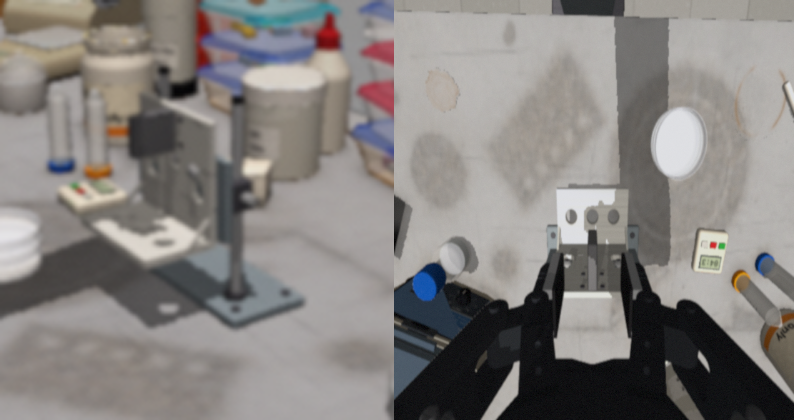

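The bracket hangs by itself, with the plate (at about 180,180 in the left view) upright against the carriage at the same height as before release. The gripper is clear, and the dishes, timer and bottle look untouched.

```bash
python3 -c "
from plant import *
print(close_job())"
```

```text
the job is handed in; nothing more can be done
None
```

The bracket hangs free on both screws, drawn down to the slot ends, and the job was handed in at about 18.7 s. I felt the plunger click during the draw-down, but there was no plunger reading to confirm the lock. The tool force stayed at about 20 N or less in the readings, and the hand-in gave no verdict.

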